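Snap the parts box lid shut

TASK

One of the two parts boxes on the counter has its snap-fit lid loose all round: go round it with a fingertip and press down each of the four raised rim sections until every one has clicked flush, then take the hand away. Only press: do not pick up, tip or push away the box, and leave the shut box and everything else on the bench where they are.

Things in the scene. Friction and masses are not known exactly. Their poses are not given: they have to be found in the camera images.
- open_box: parts box with unsnapped lid, 88 mm (x) by 112 mm (y), loose, 0.4 to 0.9 kg. Origin: centre of underside, z up. Fixed lid parts: centre panel 40 x 64 mm and four corner pads 24 x 24 mm, tops 45 mm above origin. Between the corners a hinged rim section on each side, 24 mm wide from its hinge at the panel to the box edge; its top is at 46 mm when shut; all four start with the outer edge raised about 7 mm
- shut_box: another box, same make and size, whose lid is already shut all round (its sections do not move). Loose bystander. Origin: centre of its underside
- press_a (a point): point on the top face of the rim section on the +x side of open_box, in the middle of its 64 mm length, 16 mm out from its hinge line and 8 mm inside the box edge: the place to press. About 51 mm above the bench when raised, 46 mm when shut. It moves with the section
- press_b (a point): point on the top face of the rim section on the +y side of open_box, in the middle of its 40 mm length, 16 mm out from its hinge line and 8 mm inside the box edge: the place to press. About 51 mm above the bench when raised, 46 mm when shut. It moves with the section
- press_c (a point): point on the top face of the rim section on the -x side of open_box, in the middle of its 64 mm length, 16 mm out from its hinge line and 8 mm inside the box edge: the place to press. About 51 mm above the bench when raised, 46 mm when shut. It moves with the section
- press_d (a point): point on the top face of the rim section on the -y side of open_box, in the middle of its 40 mm length, 16 mm out from its hinge line and 8 mm inside the box edge: the place to press. About 51 mm above the bench when raised, 46 mm when shut. It moves with the section
- rim_a (a joint): angle of the rim section on the +x side of open_box: 0 = raised, 0.30 = clicked shut, flush. Over-centre snap: needs 8 to 9 N down at the press point (more nearer the hinge); let go before half-way (0.15) it springs back up, past half-way it snaps shut and stays
- rim_b (a joint): angle of the rim section on the +y side of open_box: 0 = raised, 0.30 = clicked shut, flush. Over-centre snap: needs 8 to 9 N down at the press point (more nearer the hinge); let go before half-way (0.15) it springs back up, past half-way it snaps shut and stays
- rim_c (a joint): angle of the rim section on the -x side of open_box: 0 = raised, 0.30 = clicked shut, flush. Over-centre snap: needs 8 to 9 N down at the press point (more nearer the hinge); let go before half-way (0.15) it springs back up, past half-way it snaps shut and stays
- rim_d (a joint): angle of the rim section on the -y side of open_box: 0 = raised, 0.30 = clicked shut, flush. Over-centre snap: needs 8 to 9 N down at the press point (more nearer the hinge); let go before half-way (0.15) it springs back up, past half-way it snaps shut and stays
- padlock: a padlock lying flat, 71 x 46 mm, 20 mm high; loose bystander. Origin: centre of its underside
- key_tag: a small plastic key tag, 44 x 24 mm, 9 mm high; loose bystander. Origin: centre of its underside
- tape_measure: a tape measure, 64 x 78 mm, 35 mm high; loose bystander. Origin: centre of its underside
- cup: a plastic cup, 72 mm across, 60 mm high; loose bystander. Origin: centre of its underside
- screwdriver: a lying screwdriver, 157 mm long, 22 mm high; loose bystander. Origin: centre of its underside
- pin_tin: a small rectangular tin with its lid shut, 66 x 94 mm, 30 mm high; loose bystander. Origin: centre of its underside
- lock_cylinder: a profile lock cylinder, 60 x 17 mm, 24 mm high; loose bystander. Origin: centre of its underside

How it is judged (in metres and radians):
At the end, for the whole second after the job is handed in: All four rim sections are snapped shut (joint above 0.26 of 0.30 rad); the box stands flat on the bench at rest, within 40 mm of where it was; the shut box and the other things are within 40 mm of their places (value of joint each of rim_a, rim_b, rim_c, rim_d above 0.26 rad and angle between open_box's own z axis and vertical below 0.05 rad and height (world z) of open_box below 0.006 m and linear speed of open_box below 0.01 m/s and distance of each of open_box, shut_box, padlock, key_tag, tape_measure, cup, screwdriver, pin_tin, lock_cylinder from where it was at the start of the episode below 0.04 m); the robot touches nothing.
It fails at once if the box being shut is lifted (15 mm), tipped (0.2 rad) or pushed more than 40 mm from its place (height (world z) of open_box above 0.015 m or angle between open_box's own z axis and vertical above 0.2 rad or distance of open_box from where it was at the start of the episode above 0.04 m).
It fails at once if the already shut box or another thing on the bench is lifted (20 mm) or moved by more than 40 mm (distance of any of shut_box, padlock, key_tag, tape_measure, cup, screwdriver, pin_tin, lock_cylinder from where it was at the start of the episode above 0.04 m or height (world z) of any of shut_box, padlock, key_tag, tape_measure, cup, screwdriver, pin_tin, lock_cylinder above 0.02 m).
It also fails if it takes over 42 s, if anything falls off the work surface, if the arm or the gripper's body presses on something with over 40 N, if the wrist force passes 120 N, or if a joint passes its speed limit or range.

ROBOT

A 6-joint arm with a two-finger parallel gripper is mounted at the origin on the work surface; the furniture and walls round the work are solid. World frame = base frame: x ahead of the robot, y to its left, z up, the work surface at z = 0. Lengths are in m, angles in degrees, forces in N, time in s.
With the tool pointing down it reaches from about 0.4 to 0.825 m from the base axis. Payload 7 kg.
Tool frame: the origin (TCP) lies midway between the tips of the shut fingers; the grasp point (between the pads) lies 19 mm behind it; z points along the fingers, y is the line along which they close (so a half turn about z gives the same grasp; the last joint's range is limited). The gripper opens to 88 mm and grips with 3 to 60 N. Pads are 19 mm wide; open, the fingers measure 130 mm over their backs; the gripper's body (78 mm by 193 mm) begins 47 mm behind the grasp point.
Start: joints at [-59.811, 20.546, 0.682, 0, -70.136, -16.507], TCP at [0.16, -0.656, 0.227] pointing down, gripper open.
Joint ranges: [-176.03, 176.03], [-82.01, 121.73], [-58.28, 71.71], [-173.87, 95.51], [-174.79, -0.11], [-173.66, 173.66]. Speed limits (degrees/s): [136.94, 136.94, 172.46, 180, 180, 180].

INTERFACE

Orientations are given as [roll, pitch, yaw] about the fixed x, y, z axes, in that order (R = Rz(yaw) Ry(pitch) Rx(roll)).
In Python, from plant import r gives the robot as it stands. The module is installed in compiled form; this text tells all that it offers.
- The arm moves only by the tool play_rows, never from a script. Its argument "rows" is a list of rows, each an object with "slide": the shift along the tool's x, y, z as a fraction of full scale, a list of three; "delta_rot": the turn, a rotation vector about the tool's x, y, z as a fraction of full scale, a list of three; "fingers": the opening, from -1 (shut) to 1 (fully open). In form: [{"slide": [x, y, z], "delta_rot": [rx, ry, rz], "fingers": fingers}, ...]. A call has 1 to 8 rows; each row shifts and turns the commanded pose from where the row before left it, along the tool's axes as they then stand; what a row does not reach is not made up. Full scale, the value 1, is 0.15 m for a shift and 0.08 rad for a turn. A row lasts 1/8 s, in which the tool goes at most 62.5 mm and 10.7 degrees, less where a joint would pass 70% of its speed; a pose out of reach is approached as far as the arm can. A call with a number of a shift or a turn outside -1 to 1 is refused whole. A call with a gripper value outside its range is refused whole. The fingers move at their own pace and stop on an object; "squeeze" is the grip in N (left out, the last holds). Time passes only in rows, so rows that do not move let the fingers close. It gives the time, the measured TCP pose, the force, the opening and the grip force at its end, in the units of the state.
- r.get_state(): the state, without advancing time (a new reading comes with each control period).
- r.capture(name): name is "side" or "top" or "wrist"; returns a dict with "image" (400x640x3 uint8, blue, green, red), "fx", "fy", "cx", "cy" (pixels), "R" (3x3) and "t" (3): a world point X has camera coordinates R X + t; the wrist camera has in their place "T_tool_cam" (4x4, takes a point from camera to tool coordinates, whose origin is the TCP and whose axes are the flange's). Camera axes: x right, y down, z forward; pixel columns grow to the right and rows downward; lengths in m; the calibration is good to about 2 mm. A picture is of the moment at which its call begins: read the wrist's pose just before it. There is no depth.
- r.close_job(): hands the job in; it is judged then, once.
The state is a dict: "time_s": time; "joints": joint angles; "qd": joint speeds; "joint_torque": joint torques, N m; "tcp_pos": TCP position; "eef_rot": TCP orientation; "contact_force": force on the tool from outside, world axes, zero at the start; "moment": the same for the moment, N m; "gripper_width": finger opening in m; "gripper_force": force on a finger pad.
Only numpy, scipy, OpenCV 4.12 (cv2) and the standard library are available. Lean on these libraries where they do the work, as an engineer would, in place of code of your own. Each camera call takes 0.05 s, during which the arm holds its last target. There are 200 camera calls.

## Working session

There is one attempt and no reset: what is moved stays moved. The work goes in short steps, Python scripts to look and compute and a tool call to move; the robot and the scene stay as the last step left them, time stands still between calls to the robot, and variables do not carry over. Pictures are saved under pics/ and viewed, at most 10 in all, crops included, and the job is handed in when it is done.

Besides the shell and the picture viewer there is one more tool, called by a JSON object that holds its "name" and its "arguments", one argument or row to a line. play_rows: Moves the arm, as the interface text tells. Shift numbers are shares of 0.15 m and turn numbers shares of 0.08 rad, none past 1 either way. Its arguments: {"type":"object","properties":{"rows":{"type":"array"},"squeeze":{"type":"number"}},"required":["rows"]}

```bash
mkdir -p pics; cat > h.py <<'E'
import numpy as np,cv2,json
from plant import r
def snap(n,f):
    s=r.get_state();c=r.capture(n);cv2.imwrite('pics/'+f+'.png',c['image'])
    np.savez('pics/'+f+'.npz',tcp=s['tcp_pos'],rot=s['eef_rot'],**{k:np.array(v) for k,v in c.items() if k!='image'});return s,c
def ray(f,uv,z):
    d=np.load('pics/'+f+'.npz');p=np.array([(uv[0]-d['cx'])/d['fx'],(uv[1]-d['cy'])/d['fy'],1.])
    R=d['R'];t=d['t'];o=-R.T@t;v=R.T@p
    return o+v*(z-o[2])/v[2]
E
python3 - <<'E'
from h import *
s,c=snap('top','top');snap('side','side')
print(s)
d=np.load('pics/top.npz');print(-d['R'].T@d['t'],d['R'],d['fx'])
d=np.load('pics/side.npz');print(-d['R'].T@d['t'],d['R'],d['fx'])
E
```

```text
{'time_s': 0.0, 'joints': array([-5.98106420e+01,  2.05922197e+01,  6.32752425e-01, -1.86094386e-02,
       -7.01348858e+01, -1.65084889e+01]), 'qd': array([-0.01478395,  0.06152426, -0.04491449,  0.04171295, -0.13034613,
       -0.00179426]), 'joint_torque': array([-4.64042841e-04, -5.82710266e+01,  2.93048608e+01,  6.99710190e+00,
        6.69584144e-03, -9.17395141e-05]), 'tcp_pos': array([ 0.1595138 , -0.65537834,  0.22561082]), 'eef_rot': array([ 1.79904565e+02, -1.00407780e-02, -1.66325461e+02]), 'contact_force': array([-0.03660513, -0.11948279,  0.21871731]), 'moment': array([-0.02143206,  0.02747719, -0.03817749]), 'gripper_force': 0.0, 'gripper_width': 0.08750604919328542}
[0.38449543 0.20115301 1.28187551] [[ 0.01099405 -0.99992906  0.00458427]
 [-0.99195007 -0.01148448 -0.12610773]
 [ 0.12615144 -0.00316093 -0.99200596]] 469.60009862113793
[ 0.46119523 -0.46145805  0.58813413] [[ 0.9916421  -0.12886432  0.00631962]
 [-0.07579364 -0.6214899  -0.77974716]
 [ 0.10440916  0.77275112 -0.62606264]] 403.3650470113218
```

View pics/top.png

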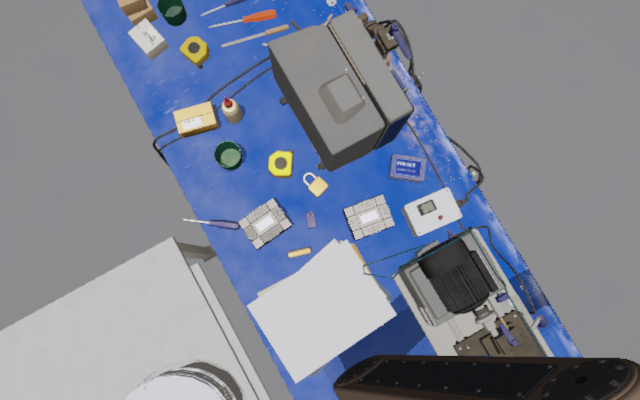

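View pics/side.png

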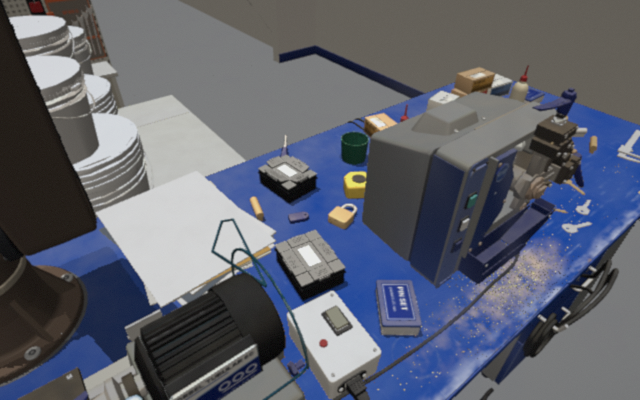

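The top view shows two boxes, at about (265,223) and (369,216). I'll enlarge both to see which one is open.

```bash
python3 - <<'E'
from h import *
t=cv2.imread('pics/top.png');s=cv2.imread('pics/side.png')
f=lambda im,x,y,w,h,k:cv2.resize(im[y:y+h,x:x+w],None,fx=k,fy=k,interpolation=cv2.INTER_CUBIC)
a=np.hstack([f(t,232,190,66,66,6),f(t,337,185,66,66,6)])
b=np.hstack([f(s,248,148,80,60,4.95),f(s,270,228,80,60,4.95)])
b=cv2.resize(b,(a.shape[1],297))[:204*2]
im=np.vstack([a,b]);im=im[:600] if im.shape[0]>600 else im
cv2.imwrite('pics/cmp.png',cv2.resize(np.vstack([a[:],b]),(686,598)) ); print(a.shape,b.shape)
E
```

```text
(396, 792, 3) (297, 792, 3)
```

View pics/cmp.png

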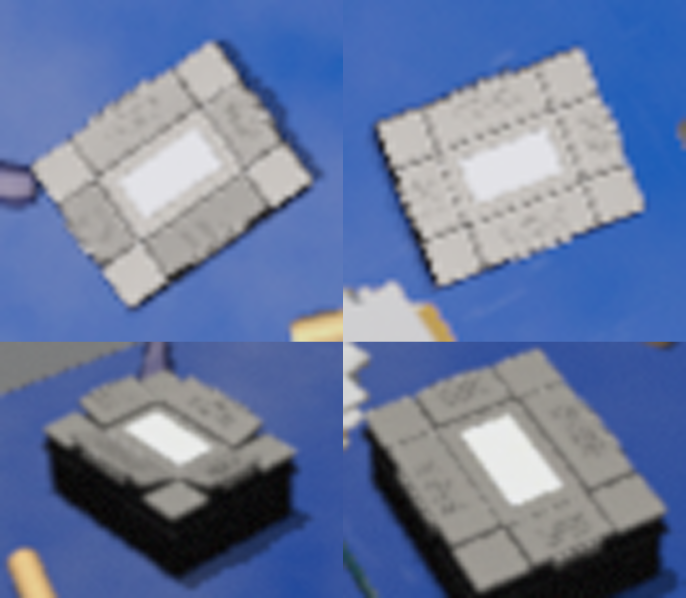

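The left box (top-view centre about (265,223)) is the open one: its sections stick up in both views. The screwdriver lies by its left corner. I'll compute its pose from the four pad corners in the crop: (35,170), (215,43), (313,182) and (132,305).

```bash
python3 - <<'E'
from h import *
P=[]
for u,v in [(35,170),(215,43),(313,182),(132,305)]:
    P.append(ray('top',(232+u/5.197,190+v/5.178),0.045)[:2])
P=np.array(P);c=P.mean(0);print(P,c)
for i in range(4): e=P[(i+1)%4]-P[i];print(np.linalg.norm(e),np.degrees(np.arctan2(e[1],e[0])))
s=r.get_state();from scipy.spatial.transform import Rotation as Ro
print(Ro.from_euler('xyz',s['eef_rot'],degrees=True).as_matrix().round(3))
for n,uv,z in [('driver tip',(238,226),.01),('cyl',(299,253),.024),('tag',(311,220),.009),('cup',(229,155),.06),('shut',(369,217),.045),('tape',(281,163),.035),('paper',(345,243),.0),('lathe',(335,165),.15)]: print(n,ray('top',uv,z))
w=r.capture('wrist');print(w['T_tool_cam'])
E
```

```text
[[0.49521297 0.38999959]
 [0.56171077 0.29995352]
 [0.4906837  0.24864469]
 [0.42715385 0.33897079]] [0.49369032 0.31939215]
0.11193861190361944 -53.55463569169523
0.08762100354547876 -144.15624672306905
0.11043028386517297 125.12020727288676
0.08506457431680539 36.8615251541971
[[-0.972 -0.236 -0.   ]
 [-0.236  0.972  0.001]
 [ 0.     0.001 -1.   ]]
driver tip [0.48969618 0.39707118 0.01      ]
cyl [0.41823269 0.23018606 0.024     ]
tag [0.50841097 0.19916497 0.009     ]
cup [0.67442501 0.41910108 0.06      ]
shut [0.51464408 0.0456877  0.045     ]
tape [0.65992502 0.28216446 0.035     ]
paper [0.44739728 0.10578446 0.        ]
lathe [0.63110275 0.14193052 0.15      ]
[[ 1.24058450e-04 -9.64125833e-01 -2.65445593e-01  7.12313407e-02]
 [ 9.99999992e-01  1.21222737e-04  2.70657201e-05 -1.44159315e-04]
 [ 6.08328147e-06 -2.65445594e-01  9.64125841e-01 -1.57579998e-01]
 [ 0.00000000e+00  0.00000000e+00  0.00000000e+00  1.00000000e+00]]
```

{"name": "play_rows", "arguments": {
  "rows": [
    {"slide":[0,0,-0.33],"delta_rot":[0,0,0],"fingers":-1},
    {"slide":[0,0,-0.33],"delta_rot":[0,0,0],"fingers":-1},
    {"slide":[0,0,-0.33],"delta_rot":[0,0,0],"fingers":-1},
    {"slide":[-0.316,0.233,0],"delta_rot":[0,0,0],"fingers":-1},
    {"slide":[-0.316,0.233,0],"delta_rot":[0,0,0],"fingers":-1},
    {"slide":[-0.316,0.233,0],"delta_rot":[0,0,0],"fingers":-1},
    {"slide":[-0.316,0.233,0],"delta_rot":[0,0,0],"fingers":-1},
    {"slide":[-0.316,0.233,0],"delta_rot":[0,0,0],"fingers":-1}
  ],
  "squeeze": 20
}}

```text
time_s: 1.15
tcp_pos: [0.3494, -0.4283, 0.375]
eef_rot: [180.0, 0.0, -166.3]
contact_force: [1.6, -0.1, 0.1]
gripper_width: 0.0133
gripper_force: 0.0
```

{"name": "play_rows", "arguments": {
  "rows": [
    {"slide":[-0.316,0.233,0],"delta_rot":[0,0,0],"fingers":-1},
    {"slide":[-0.316,0.233,0],"delta_rot":[0,0,0],"fingers":-1},
    {"slide":[-0.316,0.233,0],"delta_rot":[0,0,0],"fingers":-1},
    {"slide":[-0.316,0.233,0],"delta_rot":[0,0,0],"fingers":-1},
    {"slide":[-0.085,0.37,0],"delta_rot":[0,0,0],"fingers":-1},
    {"slide":[-0.085,0.37,0],"delta_rot":[0,0,0],"fingers":-1},
    {"slide":[-0.085,0.37,0],"delta_rot":[0,0,0],"fingers":-1},
    {"slide":[-0.085,0.37,0],"delta_rot":[0,0,0],"fingers":-1}
  ]
}}

```text
time_s: 2.15
tcp_pos: [0.4963, -0.0197, 0.375]
eef_rot: [180.0, 0.0, -166.3]
contact_force: [2.1, -0.1, -0.5]
gripper_width: 0.0005
gripper_force: 0.0
```

{"name": "play_rows", "arguments": {
  "rows": [
    {"slide":[-0.085,0.37,0],"delta_rot":[0,0,0],"fingers":-1},
    {"slide":[-0.085,0.37,0],"delta_rot":[0,0,0],"fingers":-1},
    {"slide":[-0.085,0.37,0],"delta_rot":[0,0,0],"fingers":-1},
    {"slide":[-0.085,0.37,0],"delta_rot":[0,0,0],"fingers":-1},
    {"slide":[-0.085,0.37,0],"delta_rot":[0,0,0],"fingers":-1},
    {"slide":[-0.085,0.37,0],"delta_rot":[0,0,0],"fingers":-1}
  ]
}}

```text
time_s: 2.9
tcp_pos: [0.4919, 0.3219, 0.375]
eef_rot: [180.0, 0.0, -166.3]
contact_force: [1.3, 0.0, -0.2]
gripper_width: 0.0005
gripper_force: 0.0
```

{"name": "play_rows", "arguments": {
  "rows": [
    {"slide":[0,0,0.2],"delta_rot":[0,0,-1],"fingers":-1},
    {"slide":[0,0,0.25],"delta_rot":[0,0,-1],"fingers":-1},
    {"slide":[0,0,0.25],"delta_rot":[0,0,-1],"fingers":-1},
    {"slide":[0,0,0.25],"delta_rot":[0,0,-1],"fingers":-1},
    {"slide":[0,0,0.25],"delta_rot":[0,0,-0.83],"fingers":-1},
    {"slide":[0,0,0],"delta_rot":[0,0,0],"fingers":-1},
    {"slide":[0,0,0],"delta_rot":[0,0,0],"fingers":-1}
  ]
}}

```text
time_s: 3.78
tcp_pos: [0.493, 0.3206, 0.1965]
eef_rot: [-180.0, 0.1, -144.2]
contact_force: [-0.2, 0.1, 0.9]
gripper_width: 0.0002
gripper_force: 0.0
```

```bash
python3 - <<'E'
from h import *
s,c=snap('wrist','w1');print(s['tcp_pos'],s['eef_rot'],s['contact_force'])
E
```

```text
[0.49304521 0.32061491 0.19653353] [-1.79984543e+02  8.60547009e-02 -1.44240634e+02] [-0.1780062   0.13206164  0.85645302]
```

View pics/w1.png

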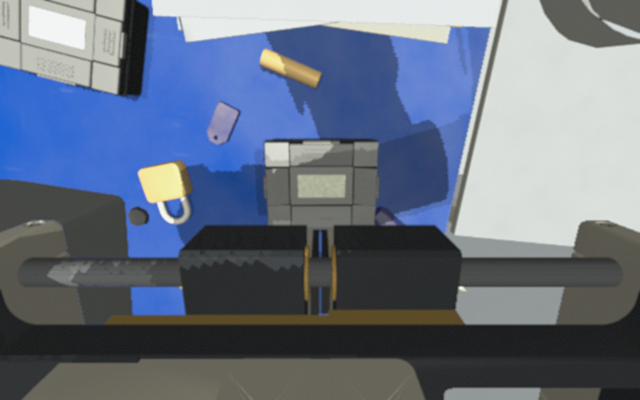

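Wrist view: the box is square with the tool, with its near-edge pad corners at about (265,141) and (378,141). The white label is centred at about (322,186), and the gripper hides the far side.

```bash
python3 - <<'E'
from h import *
from scipy.spatial.transform import Rotation as Ro
d=np.load('pics/w1.npz');T=d['T_tool_cam'];W=Ro.from_euler('xyz',d['rot'],degrees=True).as_matrix()
def wr(u,v,z):
    p=np.array([(u-d['cx'])/d['fx'],(v-d['cy'])/d['fy'],1.]);o=T[:3,3];q=T[:3,:3]@p
    o=W@o+d['tcp'];q=W@q;return o+q*(z-o[2])/q[2]
for u,v in [(265,141),(378,141),(322,186)]:
    X=wr(u,v,.045);print(X,W.T@(X-d['tcp']))
# top-view centre in tool frame
for X in ([.49369,.31939,.045],): print(W.T@(np.array(X)-d['tcp']))
E
```

```text
[0.49006603 0.25220397 0.045     ] [ 0.04262323 -0.05373216  0.15148418]
[0.42557409 0.34172383 0.045     ] [0.04264323 0.05659922 0.15145439]
[0.4941269  0.32382984 0.045     ] [-0.00252892  0.00201761  0.15153696]
[ 0.00042018 -0.00132991  0.15153343]
```

{"name": "play_rows", "arguments": {
  "rows": [
    {"slide":[0.237,0.007,0.28],"delta_rot":[0,0,0],"fingers":-1},
    {"slide":[0,0,0.28],"delta_rot":[0,0,0],"fingers":-1},
    {"slide":[0,0,0.28],"delta_rot":[0,0,0],"fingers":-1},
    {"slide":[0,0,0.08],"delta_rot":[0,0,0],"fingers":-1},
    {"slide":[0,0,0.03],"delta_rot":[0,0,0],"fingers":-1},
    {"slide":[0,0,0.014],"delta_rot":[0,0,0],"fingers":-1},
    {"slide":[0,0,0.014],"delta_rot":[0,0,0],"fingers":-1}
  ]
}}

```text
time_s: 4.7
tcp_pos: [0.4635, 0.3007, 0.0501]
eef_rot: [180.0, 0.1, -144.2]
contact_force: [-1.9, -0.8, 1.8]
gripper_width: 0.0003
gripper_force: 0.9
```

{"name": "play_rows", "arguments": {
  "rows": [
    {"slide":[0,0,0.014],"delta_rot":[0,0,0],"fingers":-1},
    {"slide":[0,0,0.014],"delta_rot":[0,0,0],"fingers":-1}
  ]
}}

```text
time_s: 4.95
tcp_pos: [0.4637, 0.3009, 0.0459]
eef_rot: [180.0, 0.1, -144.1]
contact_force: [-9.2, -2.8, 28.8]
gripper_width: 0.0006
gripper_force: 14.3
```

{"name": "play_rows", "arguments": {
  "rows": [
    {"slide":[0,0,0.008],"delta_rot":[0,0,0],"fingers":-1},
    {"slide":[0,0,0],"delta_rot":[0,0,0],"fingers":-1}
  ]
}}

```text
time_s: 5.2
tcp_pos: [0.4637, 0.3009, 0.0459]
eef_rot: [180.0, 0.2, -144.1]
contact_force: [-8.5, -3.4, 26.9]
gripper_width: 0.0006
gripper_force: 12.9
```

{"name": "play_rows", "arguments": {
  "rows": [
    {"slide":[0,0,-0.2],"delta_rot":[0,0,0],"fingers":-1},
    {"slide":[-0.24,0.32,0],"delta_rot":[0,0,0],"fingers":-1},
    {"slide":[0,0,0],"delta_rot":[0,0,0],"fingers":-1},
    {"slide":[0,0,0.13],"delta_rot":[0,0,0],"fingers":-1},
    {"slide":[0,0,0.02],"delta_rot":[0,0,0],"fingers":-1},
    {"slide":[0,0,0.02],"delta_rot":[0,0,0],"fingers":-1},
    {"slide":[0,0,0.02],"delta_rot":[0,0,0],"fingers":-1},
    {"slide":[0,0,0],"delta_rot":[0,0,0],"fingers":-1}
  ]
}}

```text
time_s: 6.2
tcp_pos: [0.4641, 0.3599, 0.0462]
eef_rot: [-180.0, 0.0, -144.2]
contact_force: [-5.4, -2.9, 15.7]
gripper_width: 0.0002
gripper_force: 7.2
```

{"name": "play_rows", "arguments": {
  "rows": [
    {"slide":[0,0,-0.2],"delta_rot":[0,0,0],"fingers":-1},
    {"slide":[-0.243,-0.32,0],"delta_rot":[0,0,0],"fingers":-1},
    {"slide":[0,0,0],"delta_rot":[0,0,0],"fingers":-1},
    {"slide":[0,0,0.14],"delta_rot":[0,0,0],"fingers":-1},
    {"slide":[0,0,0.02],"delta_rot":[0,0,0],"fingers":-1},
    {"slide":[0,0,0.02],"delta_rot":[0,0,0],"fingers":-1},
    {"slide":[0,0,0.02],"delta_rot":[0,0,0],"fingers":-1},
    {"slide":[0,0,0],"delta_rot":[0,0,0],"fingers":-1}
  ]
}}

```text
time_s: 7.2
tcp_pos: [0.5213, 0.3425, 0.0463]
eef_rot: [-180.0, 0.0, -144.1]
contact_force: [-4.8, -3.0, 12.9]
gripper_width: 0.0001
gripper_force: 6.4
```

{"name": "play_rows", "arguments": {
  "rows": [
    {"slide":[0,0,-0.2],"delta_rot":[0,0,0],"fingers":-1},
    {"slide":[0.243,-0.31,0],"delta_rot":[0,0,0],"fingers":-1},
    {"slide":[0,0,0],"delta_rot":[0,0,0],"fingers":-1},
    {"slide":[0,0,0.14],"delta_rot":[0,0,0],"fingers":-1},
    {"slide":[0,0,0.02],"delta_rot":[0,0,0],"fingers":-1},
    {"slide":[0,0,0.02],"delta_rot":[0,0,0],"fingers":-1},
    {"slide":[0,0,0.02],"delta_rot":[0,0,0],"fingers":-1},
    {"slide":[0,0,0],"delta_rot":[0,0,0],"fingers":-1}
  ]
}}

```text
time_s: 8.2
tcp_pos: [0.5192, 0.2839, 0.0462]
eef_rot: [-180.0, 0.0, -144.1]
contact_force: [-5.2, -1.8, 16.0]
gripper_width: 0.0005
gripper_force: 7.8
```

Now I'll lift, back off towards the robot, and look with the cameras.

{"name": "play_rows", "arguments": {
  "rows": [
    {"slide":[0,0,-0.3],"delta_rot":[0,0,0],"fingers":-1},
    {"slide":[0,0,-0.4],"delta_rot":[0,0,0],"fingers":-1},
    {"slide":[0,0,-0.4],"delta_rot":[0,0,0],"fingers":-1},
    {"slide":[0,0,-0.4],"delta_rot":[0,0,0],"fingers":-1},
    {"slide":[0,-0.35,-0.3],"delta_rot":[0,0,0],"fingers":-1},
    {"slide":[0.2,-0.35,0],"delta_rot":[0,0,0],"fingers":-1},
    {"slide":[0.2,-0.35,0],"delta_rot":[0,0,0],"fingers":-1},
    {"slide":[0.1,-0.35,0],"delta_rot":[0,0,0],"fingers":-1}
  ]
}}

```text
time_s: 9.2
tcp_pos: [0.5778, 0.0719, 0.3108]
eef_rot: [180.0, 0.0, -144.1]
contact_force: [0.2, 0.1, -0.1]
gripper_width: 0.0005
gripper_force: 0.0
```

{"name": "play_rows", "arguments": {
  "rows": [
    {"slide":[0.2,-0.35,0],"delta_rot":[0,0,0],"fingers":-1},
    {"slide":[0.0,-0.35,0],"delta_rot":[0,0,0],"fingers":-1},
    {"slide":[0,0,0],"delta_rot":[0,0,0],"fingers":-1},
    {"slide":[0,0,0],"delta_rot":[0,0,0],"fingers":-1}
  ]
}}

```text
time_s: 9.7
tcp_pos: [0.6153, -0.0291, 0.3097]
eef_rot: [180.0, -0.0, -144.2]
contact_force: [-0.7, 1.0, 0.3]
gripper_width: 0.0003
gripper_force: 0.0
```

```bash
python3 - <<'E'
from h import *
s,t=snap('top','t2');_,c=snap('side','s2');print(s['tcp_pos'],s['contact_force'])
f=lambda im,x,y,w,h:cv2.resize(im[y:y+h,x:x+w],(390,390),interpolation=cv2.INTER_CUBIC)
cv2.imwrite('pics/c2.png',np.hstack([f(t['image'],232,190,66,66),f(c['image'],248,138,80,80)]))
E
```

```text
[ 0.61525433 -0.02913251  0.30969684] [-0.70895178  1.04614626  0.28288866]
```

View pics/c2.png

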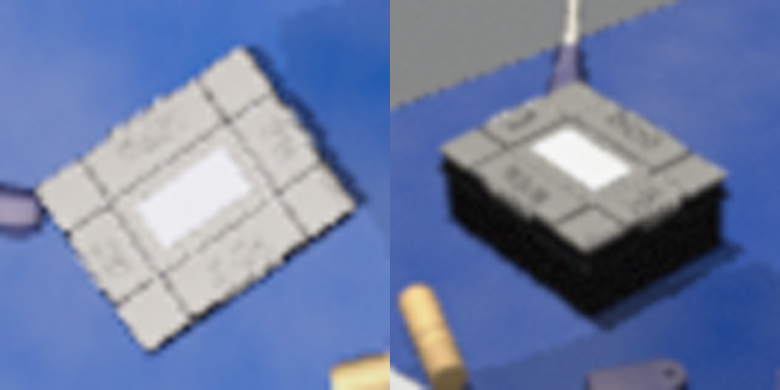

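Both views show all four sections flush. The box corners, at about (38,190) to (355,208) in the crop, are where they were, and the hand is clear.

```bash
python3 -c "
from plant import r
print(r.close_job())"
```

```text
the job is handed in; nothing more can be done
None
```

I pressed all four raised rim sections of the open box flush and moved the hand clear. The final camera views show the lid shut all round and the box where it was; the job is handed in at about 10 s of the 42 s allowed, and no verdict came back.

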